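Load the buffet warmer, set its gas regulator and lock it

ROBOT

A 7-joint arm with a two-finger parallel gripper is mounted at the origin on the work surface. World frame = base frame: x ahead of the robot, y to its left, z up, the work surface at z = 0. Lengths are in m, angles in rad, forces in N, time in s.
With the tool pointing down it reaches from about 0.35 to 0.9 m from the base axis. Payload 8.1 kg.
Tool frame: the origin (TCP) lies between the finger pads, 19 mm behind the fingertips; this is the grasp point; z points along the fingers, y is the line along which they close (so a half turn about z gives the same grasp; the last joint's range is limited). The gripper opens to 92 mm and grips with 3 to 60 N. Pads are 19 mm wide; open, the fingers measure 130 mm over their backs; the gripper's body (75 mm by 190 mm) begins 47 mm behind the grasp point.
Start: joints at [1.141, 0.434, 0.025, 1.573, -0.012, 1.134, -0.075], TCP at [0.201, -0.592, 0.246] pointing down, gripper open.
Joint ranges: [-2.62, 2.62], [-0.44, 2.09], [-1.27, 1.32], [0.08, 2.57], [-1.32, 4.46], [0.12, 2], [-2.74, 2.74]. Speed limits (rad/s): [2.22, 2.22, 3.01, 3.01, 3.14, 3.14, 3.14].

INTERFACE

Orientations are given as a rotation vector (axis times angle).
In Python, from cell import arm gives the robot as it stands.
- The arm moves only by the tool jog_arm, never from a script. Its argument "moves" is a list of rows, each a list of 4 numbers: the shift along the tool's x, y, z in m, then the turn about the tool's z in rad. In form: [[tx, ty, tz, spin], ...]. A call has 1 to 20 rows; each row is the pose to reach, as a shift and turn from the pose commanded when the call began, along the tool's axes at that moment; what a row does not reach only later rows make up. A row lasts 1/8 s, in which the tool goes at most 62.5 mm and 10.7 degrees, less where a joint would pass 70% of its speed; a pose out of reach is approached as far as the arm can. A call with a gripper value outside its range is refused whole. "hand" is the finger opening in m, from 0 to 0.0918, set as the call begins (left out, the last holds). The fingers move at their own pace and stop on an object; "newtons" is the grip in N (left out, the last holds). Time passes only in rows, so rows that repeat a pose let the fingers close. It gives the time, the measured TCP pose, the force, the opening and the grip force at its end, in the units of the state.
- arm.observe(): the state, without advancing time (a new reading comes with each control period).
- arm.get_image(name): name is "side" or "top" or "wrist"; returns a dict with "color" (420x560x3 uint8, red, green, blue), "z_map" (420x560 float32, m along the optical axis (not along the pixel's ray), 0 where there is no reading), "fx", "fy", "cx", "cy" (pixels), "rvec" (rotation vector, rad) and "tvec" (3), from world to camera coordinates, as OpenCV has them. Camera axes: x right, y down, z forward; pixel columns grow to the right and rows downward; lengths in m; the calibration is good to about 2 mm. A picture is of the moment at which its call begins.
- arm.sign_off(): hands the job in; it is judged then, once.
The state is a dict: "clock": time; "joints": joint angles; "dq": joint speeds; "joint_efforts": joint torques, N m; "position": TCP position; "ee_rot": TCP orientation; "force": force on the tool from outside, world axes, zero at the start; "ft_torque": the same for the moment, N m; "width": opening from 0.0 (shut) to 1.0 (fully open); "gripper_force": force on a finger pad.
Only numpy, scipy, OpenCV 4.12 (cv2) and the standard library are available. Lean on these libraries where they do the work, as an engineer would, in place of code of your own. Each camera call takes 0.05 s, during which the arm holds its last target. There are 200 camera calls.

TASK

Get the buffet's gas warmer going for the small lidded dishes: stand every dish that is out on the woven mat upright on the warmer's dark plate, whole base on the plate. Slide the lock hood back off the regulator knob, turn the knob so that its pointer stands on the mark with as many dots as there are dishes, then slide the lock over the knob again, fully home. Do not tip a dish over or disturb the bowl, spoon and pepper mill.

Things in the scene. Friction and masses are not known exactly. Their poses are not given: they have to be found in the camera images.
- warmer: Fixed table-top gas warmer, 30 mm high; origin at the centre of the hob plate's underside, z up. Dark hob plate 210 (x) by 290 (y) mm. On its -y side an aluminium control strip, 210 (x) by 88 (y) mm, same height, centre line at y = -190 mm, carries knob and lock. A grey gas cartridge (dia 54, 160 long) lies along y behind the plate at x = +142 mm.
- plate_top (a point): Centre of the hob plate's top face, axes as the warmer's.
- regulator (a joint): Black regulator knob with a white pointer line. Rad, grows turning clockwise from above: 0 = off stop, pointer along the warmer's -y; 2.6 = other stop. Marks, radial rows of black dots on the strip about the warmer's -x direction: the pointer is on the three-dot mark at 0.971, the four-dot mark at 1.571 (along -x), the five-dot mark at 2.171.
- regulator_grip (a point): On the knob's axis 28 mm above the strip, fit for the TCP when gripping the knob's bar; its x axis points along the pointer. Knob: round skirt dia 48 x 6 mm, on it an upright bar 42 long, 12 thick, top 32 mm above the strip; the white line runs along the bar's pointing half. Axis at x = -40, y = -190 mm on the warmer.
- lock (a joint): Dark steel lock hood, an open-ended tunnel 64 (x) by 68 (y) mm, 43 mm high, sliding along the warmer's x over the knob. Value in m: 0 = fully home against its stop, centred over the knob; grows to the warmer's +x, up to the open stop at 0.095. At the start it covers the knob. Stays where it is left (2 to 4 N to slide).
- lock_grip (a point): In the black tab that stands on the middle of the hood's top: tab 12 mm thick along the slide (warmer x), 36 mm wide (warmer y), 27 mm high; the point lies 12 mm below the tab's top.
- dish1: Small lidded terracotta dish, dia 76 mm, 80 mm high over all, 0.2 to 0.45 kg; lid fixed; upright steel lid knob dia 24 mm from 52 to 80 mm above the underside. Origin at the centre of its underside. Starts on the woven mat to the robot's left.
- dish2: Small lidded terracotta dish, dia 76 mm, 80 mm high over all, 0.2 to 0.45 kg; lid fixed; upright steel lid knob dia 24 mm from 52 to 80 mm above the underside. Origin at the centre of its underside. Starts on the woven mat to the robot's left.
- dish3: Small lidded terracotta dish, dia 76 mm, 80 mm high over all, 0.2 to 0.45 kg; lid fixed; upright steel lid knob dia 24 mm from 52 to 80 mm above the underside. Origin at the centre of its underside. Starts on the woven mat to the robot's left. May be absent.
- dish4: Small lidded terracotta dish, dia 76 mm, 80 mm high over all, 0.2 to 0.45 kg; lid fixed; upright steel lid knob dia 24 mm from 52 to 80 mm above the underside. Origin at the centre of its underside. Starts on the woven mat to the robot's left. May be absent.
- dish5: Small lidded terracotta dish, dia 76 mm, 80 mm high over all, 0.2 to 0.45 kg; lid fixed; upright steel lid knob dia 24 mm from 52 to 80 mm above the underside. Origin at the centre of its underside. Starts on the woven mat to the robot's left. May be absent.
- salad_bowl: White salad bowl, dia 160, 60 mm high, a bystander; origin at the centre of its underside.
- serving_spoon: Serving spoon 240 mm long with a wooden handle lying on the table, a bystander.
- pepper_mill: Wooden pepper mill, dia 54, 140 mm high, a bystander; origin at the centre of its underside.
There are look-alikes about, which are no part of the job. What is shaped like the dish4 but purple is not meant. Leave any purple look-alike of the dish2 alone.

How it is judged:
By the outcome, as a careful person would: the job done as asked, in the order asked, and still so for the second after the job is handed in, with the robot touching nothing.
Of dish3, dish4, dish5 only 1 to 3 are there at a start; the rules pass over those that are not, and their reading is None.
At some moment in a run one of dish1, dish2, dish3, dish4, dish5 may be knocked a few centimetres aside while the robot is not near it.
It also fails if it takes over 210 s, if anything falls off the work surface, if the arm or the gripper's body presses on something with over 40 N, if the wrist force passes 120 N, or if a joint passes its speed limit or range.

## Working session

There is one attempt and no reset: what is moved stays moved. The work goes in short steps, Python scripts to look and compute and a tool call to move; the robot and the scene stay as the last step left them, time stands still between calls to the robot, and variables do not carry over. Pictures are saved under pics/ and viewed, at most 14 in all, crops included, and the job is handed in when it is done.

Besides the shell and the picture viewer there is one more tool, called by a JSON object that holds its "op" and its "data", one argument or row to a line. jog_arm: Moves the arm, as the interface text tells. Its arguments: {"type":"object","properties":{"moves":{"type":"array"},"hand":{"type":"number"},"newtons":{"type":"number"}},"required":["moves"]}

```bash
mkdir -p pics; cat > h.py <<'E'
import numpy as np, cv2
from scipy.spatial.transform import Rotation as R
from cell import arm
def world(im):
    z=im["z_map"].astype(float); v,u=np.mgrid[:z.shape[0],:z.shape[1]]
    c=np.stack([(u-im["cx"])/im["fx"]*z,(v-im["cy"])/im["fy"]*z,z],-1)
    W=(c-np.array(im["tvec"]))@R.from_rotvec(im["rvec"]).as_matrix()
    W[z==0]=np.nan; return W
def save(im,n): cv2.imwrite("pics/"+n,im["color"][...,::-1])
def tool(p,yaw=None):
    s=arm.observe(); M=R.from_rotvec(s["ee_rot"]).as_matrix()
    return M.T@(np.array(p)-s["position"])
E
python3 - <<'E'
from h import *
for n in("top","side"):
    im=arm.get_image(n); save(im,n+"0.png"); np.save(n+"W.npy",world(im)); np.save(n+"C.npy",im["color"])
s=arm.observe(); print(s); print(R.from_rotvec(s["ee_rot"]).as_matrix().round(3))
E
```

```text
{'clock': 0.1, 'joints': array([ 1.14140631,  0.43514645,  0.02495356,  1.57398255, -0.01158581,
        1.13401698, -0.07508679]), 'dq': array([-0.00033163, -0.00080954, -0.00264663, -0.00303416, -0.0002719 ,
        0.00094896, -0.00212643]), 'joint_efforts': array([ 2.79071188e-03, -6.69133759e+01,  9.87776220e-01, -3.15147114e+01,
       -6.05626381e-02,  3.73826211e-02,  4.52691052e-05]), 'position': array([ 0.20044986, -0.59153265,  0.24483658]), 'ee_rot': array([-3.09841289e+00, -5.10768699e-01,  5.63445960e-04]), 'force': array([-0.40953494, -0.04985203,  0.00083491]), 'ft_torque': array([0.02789584, 0.01090024, 0.04661673]), 'gripper_force': 0.0, 'width': 0.9983831560368215}
[[ 0.947  0.321 -0.001]
 [ 0.321 -0.947  0.001]
 [-0.    -0.001 -1.   ]]
```

View pics/top0.png

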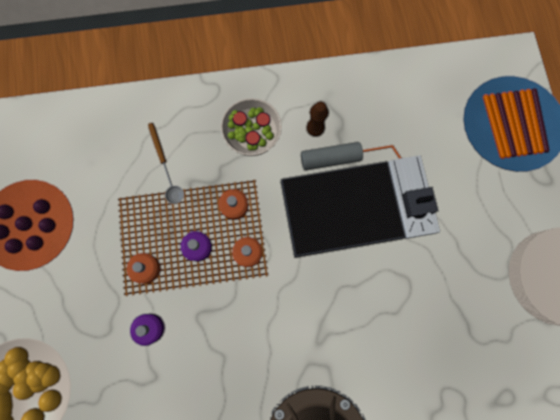

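View pics/side0.png

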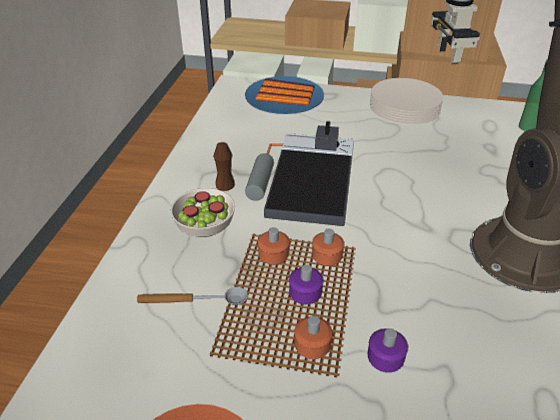

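The top view shows terracotta dishes on the mat at px (232,203), (247,251) and (143,268). The purple look-alikes at (196,245) and (146,329) stay put, and the red and white plates at the left are not dishes. That makes 3 dishes, so the target is the three-dot mark. The warmer plate is at about (343,208), and the hood at (420,202) is over the knob.

```bash
python3 - <<'E'
from h import *
W=np.load("topW.npy");C=np.load("topC.npy").astype(int)
for n,(u,v) in dict(A=(232,203),B=(247,251),C=(143,268),P1=(196,245),P2=(146,329),mill=(317,118),bowl=(250,128)).items():
    w=W[v-25:v+26,u-25:u+26].reshape(-1,3); zm=np.nanmax(w[:,2])
    k=w[w[:,2]>zm-.012]; print(n,zm.round(4),len(k),((k.min(0)+k.max(0))/2).round(4),k.mean(0).round(4))
# body circles via colour z 0.02..0.055
for n,(u,v) in dict(A=(232,203),B=(247,251),C=(143,268)).items():
    w=W[v-25:v+26,u-25:u+26]; m=(w[...,2]>.03)&(w[...,2]<.062); k=w[m]; (c,r)=cv2.minEnclosingCircle(k[:,:2].astype(np.float32)); print(n,np.round(c,4),round(r,4))
# plate
m=(C.sum(-1)<150)&(abs(W[...,2]-.03)<.01); m[:, :270]=0; m[:,409:]=0; m[:150]=0
k=W[m]; r=cv2.minAreaRect((k[:,:2]*1000).astype(np.float32)); print("plate",r,cv2.boxPoints(r).round(1).tolist(),np.median(k[:,2]))
w=W[150:245,390:445]; m=w[...,2]>.06
k=w[m]; k1=k[k[:,2]<.085]; print("hood",cv2.minAreaRect((k1[:,:2]*1000).astype(np.float32)),np.median(k1[:,2]))
k2=k[k[:,2]>.09]; print("tab",cv2.minAreaRect((k2[:,:2]*1000).astype(np.float32)),k2[:,2].max(),len(k2))
im=arm.get_image("top"); 
a=cv2.resize(im["color"][150:250,275:445],None,fx=4,fy=4,interpolation=2); b=cv2.resize(im["color"][175:350,115:275],None,fx=2.3,fy=2.3,interpolation=2)
cv2.imwrite("pics/a.png",a[...,::-1])
E
```

```text
A 0.0841 72 [0.5949 0.1243 0.0781] [0.5947 0.1236 0.0792]
B 0.085 78 [0.4689 0.1034 0.0792] [0.4687 0.1035 0.0792]
C 0.084 84 [0.4647 0.3637 0.0782] [0.4646 0.3633 0.0791]
P1 0.0838 81 [0.501  0.2295 0.0786] [0.5008 0.2288 0.0793]
P2 0.0831 92 [0.3185 0.3661 0.0782] [0.3185 0.3655 0.0791]
mill 0.1401 128 [ 0.7843 -0.1217  0.1341] [ 0.783  -0.1207  0.135 ]
bowl 0.0731 996 [0.7773 0.0541 0.0671] [0.7865 0.0515 0.0664]
A [0.5954 0.1239] 0.0378
B [0.4689 0.1038] 0.0377
C [0.465  0.3642] 0.0382
plate ((355.481689453125, -131.0092315673828), (312.5271301269531, 623.143310546875), 83.15564727783203) [[27.5, -249.0], [646.2000122070312, -323.29998779296875], [683.5, -13.0], [64.80000305175781, 61.29999923706055]] 0.030444602177847994
hood ((530.9039306640625, -341.9591064453125), (64.69157409667969, 69.71603393554688), 1.7170522212982178) 0.07331573797657084
tab ((530.2877197265625, -342.19244384765625), (12.014967918395996, 36.534828186035156), 1.5384761095046997) 0.10450896818721138 85
```

View pics/a.png

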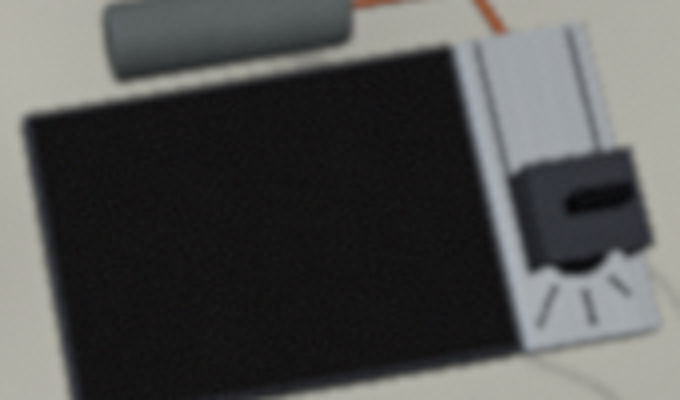

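The crop shows the hood at (585,205) over the knob, the dot rows at about (548,305), (590,308) and (622,285), and the plate reaching from (25,120) to (520,350). The plate fit also picked up the robot base, so I'll redo it.

```bash
python3 - <<'E'
from h import *
W=np.load("topW.npy");C=np.load("topC.npy").astype(int)
m=(C.sum(-1)<150)&(abs(W[...,2]-.03)<.01); m[:, :270]=0; m[:,409:]=0; m[:150]=0; m[262:]=0
n,l,st,_=cv2.connectedComponentsWithStats(m.astype(np.uint8)); m=l==1+st[1:,4].argmax()
k=W[m]; r=cv2.minAreaRect((k[:,:2]*1000).astype(np.float32)); print("plate",r,cv2.boxPoints(r).round(1).tolist())
a=np.radians(r[2] if r[2]<45 else r[2]-90); Rz=np.array([[np.cos(a),-np.sin(a)],[np.sin(a),np.cos(a)]])
c=np.array(r[0])/1000
print("yaw",a,"knob",c+Rz@[-.04,-.19])
for n,p in dict(A=(.5950,.1239),B=(.4689,.1036),C=(.4648,.3640)).items(): print(n,tool((*p,.12)).round(4))
for q in [(-.05,.09),(-.05,-.01),(.05,.04),(.05,.09)]: print(q,(c+Rz@q).round(4))
E
```

```text
plate ((547.2605590820312, -150.9185028076172), (203.1754608154297, 282.60052490234375), 1.864162564277649) [[441.1000061035156, -13.0], [450.29998779296875, -295.3999938964844], [653.4000244140625, -288.79998779296875], [644.2000122070312, -6.400000095367432]]
yaw 0.0325357745390654 knob [ 0.51346244 -0.34211915]
A [ 0.6033 -0.5508  0.1255]
B [ 0.4774 -0.5721  0.1256]
C [ 0.5571 -0.82    0.1259]
(-0.05, 0.09) [ 0.4944 -0.0626]
(-0.05, -0.01) [ 0.4976 -0.1625]
(0.05, 0.04) [ 0.5959 -0.1093]
(0.05, 0.09) [ 0.5943 -0.0593]
```

{"op": "jog_arm", "data": {
  "moves": [
    [0.1,-0.09,0.01,-0.18],
    [0.2,-0.18,0.03,-0.36],
    [0.3,-0.275,0.04,-0.54],
    [0.36,-0.33,0.05,-0.72],
    [0.42,-0.385,0.06,-0.9],
    [0.48,-0.44,0.07,-1.08],
    [0.54,-0.495,0.08,-1.2],
    [0.58,-0.53,0.085,-1.275],
    [0.603,-0.551,0.085,-1.275],
    [0.603,-0.551,0.085,-1.275],
    [0.603,-0.551,0.085,-1.275],
    [0.603,-0.551,0.085,-1.275],
    [0.603,-0.551,0.085,-1.275],
    [0.603,-0.551,0.085,-1.275],
    [0.603,-0.551,0.085,-1.275],
    [0.603,-0.551,0.085,-1.275],
    [0.603,-0.551,0.085,-1.275]
  ],
  "hand": 0.06
}}

```text
clock: 2.28
position: [0.5948, 0.1216, 0.1608]
ee_rot: [2.189, 2.252, -0.001]
force: [-0.3, -0.5, -0.1]
width: 0.652
gripper_force: 0.0
```

```bash
cat >> h.py <<'E'
def dishes(seed=None):
    "lid knob tops of terracotta dishes, by body colour"
    im=arm.get_image("top"); W=world(im); hsv=cv2.cvtColor(im["color"],cv2.COLOR_RGB2HSV)
    m=((hsv[...,0]<12)&(hsv[...,1]>130)&(hsv[...,2]>90)&(W[...,2]>.03)&(W[...,2]<.1)).astype(np.uint8)
    n,l,st,_=cv2.connectedComponentsWithStats(m); out=[]
    for i in range(1,n):
        if st[i,4]>250:
            k=W[l==i]; c,r=cv2.minEnclosingCircle(k[:,:2].astype(np.float32)); out.append((np.round(c,4).tolist(),round(r,4),round(float(np.median(k[:,2])),3)))
    return out,im
E
python3 - <<'E'
from h import *
s=arm.observe();M=R.from_rotvec(s["ee_rot"]).as_matrix();print(s["position"],M.round(3).tolist(),s["joints"].round(2))
for d in dishes()[0]: print(d)
for n,p in dict(A=(.5950,.1239),B=(.4689,.1036)).items(): print(n,tool((*p,.074)).round(4))
im=arm.get_image("wrist");save(im,"w1.png")
E
```

```text
[0.59475028 0.1215661  0.1607522 ] [[-0.029, 1.0, 0.0], [1.0, 0.029, -0.001], [-0.001, 0.0, -1.0]] [ 0.04  0.53 -0.48  1.69  0.28  0.99 -0.51]
([0.4661, 0.1096], 0.0368, 0.05)
([0.4644, 0.3642], 0.0376, 0.05)
A [0.0021 0.0002 0.0868]
B [-0.0145 -0.1264  0.0868]
```

View pics/w1.png

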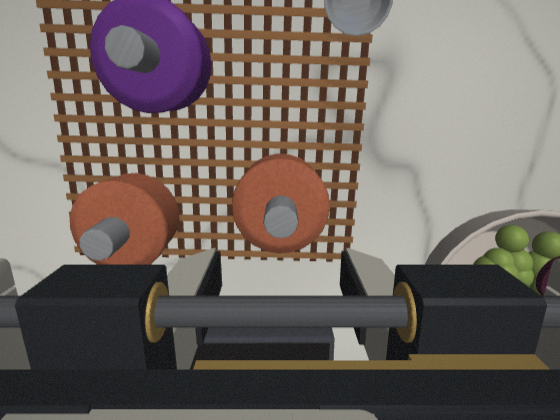

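Dish A's knob at (283,215) is centred between the fingers and dish B is at (125,225). Descending.

{"op": "jog_arm", "data": {
  "moves": [
    [0.002,0,0.03,0],
    [0.002,0,0.055,0],
    [0.002,0,0.075,0],
    [0.002,0,0.084,0],
    [0.002,0,0.086,0],
    [0.002,0,0.086,0],
    [0.002,0,0.086,0]
  ]
}}

```text
clock: 3.25
position: [0.5953, 0.1256, 0.0753]
ee_rot: [2.186, 2.255, 0.002]
force: [0.1, 0.3, -1.0]
width: 0.654
gripper_force: 0.0
```

{"op": "jog_arm", "data": {
  "moves": [
    [0,0,0,0],
    [0,0,0,0],
    [0,0,0,0],
    [0,0,0,0],
    [0,0,0,0],
    [0,0,0,0],
    [0,0,-0.01,0],
    [0,0,-0.03,0],
    [0,0,-0.06,0],
    [0,0,-0.08,0],
    [0,0,-0.08,0]
  ],
  "hand": 0,
  "newtons": 30
}}

```text
clock: 4.62
position: [0.5957, 0.1258, 0.1563]
ee_rot: [2.186, 2.254, 0.004]
force: [0.8, 0.2, -4.2]
width: 0.254
gripper_force: 30.0
```

```bash
python3 - <<'E'
from h import *
for q in [(.052,.09),(-.05,.09),(0,-.005)]:
    a=.0325; p=np.array([.5473,-.1509])+np.array([[np.cos(a),-np.sin(a)],[np.sin(a),np.cos(a)]])@q
    print(p.round(4),tool((*p,.105)).round(4))
E
```

```text
[ 0.5963 -0.0593] [-0.185  -0.0052  0.0511]
[ 0.4944 -0.0626] [-0.1852 -0.1072  0.0508]
[ 0.5475 -0.1559] [-0.2801 -0.057   0.0509]
```

{"op": "jog_arm", "data": {
  "moves": [
    [-0.015,0,0,0],
    [-0.045,0,0,0],
    [-0.08,-0.002,0,0],
    [-0.115,-0.002,0,0],
    [-0.15,-0.002,0,0],
    [-0.175,-0.002,0,0],
    [-0.183,-0.002,0,0],
    [-0.183,-0.002,0.015,0],
    [-0.183,-0.002,0.03,0],
    [-0.183,-0.002,0.04,0],
    [-0.183,-0.002,0.046,0],
    [-0.183,-0.002,0.05,0],
    [-0.183,-0.002,0.051,0],
    [-0.183,-0.002,0.051,0]
  ]
}}

```text
clock: 6.38
position: [0.5985, -0.0571, 0.1045]
ee_rot: [2.186, 2.256, 0.0]
force: [-3.4, 1.0, 5.3]
width: 0.253
gripper_force: 30.0
```

{"op": "jog_arm", "data": {
  "moves": [
    [0,0,0,0],
    [0,0,0,0],
    [0,0,0,0],
    [0,0,-0.01,0],
    [0,0,-0.04,0],
    [0,0,-0.08,0],
    [0.03,-0.02,-0.08,0],
    [0.08,-0.06,-0.08,0],
    [0.12,-0.09,-0.08,0],
    [0.12,-0.09,-0.08,0],
    [0.12,-0.09,-0.08,0],
    [0.12,-0.09,-0.08,0]
  ],
  "hand": 0.05
}}

```text
clock: 7.88
position: [0.5057, 0.0585, 0.1837]
ee_rot: [2.189, 2.253, 0.0]
force: [-0.2, -0.0, 0.3]
width: 0.545
gripper_force: 0.0
```

```bash
python3 - <<'E'
from h import *
d,im=dishes(); save(im,"t2.png")
for q in d: print(q, tool((*q[0],.075)).round(4))
E
```

```text
([0.466, 0.1167], 0.0338, 0.05) [ 0.0593 -0.0378  0.1085]
([0.4647, 0.3646], 0.0375, 0.05) [ 0.3071 -0.032   0.1085]
```

View pics/t2.png

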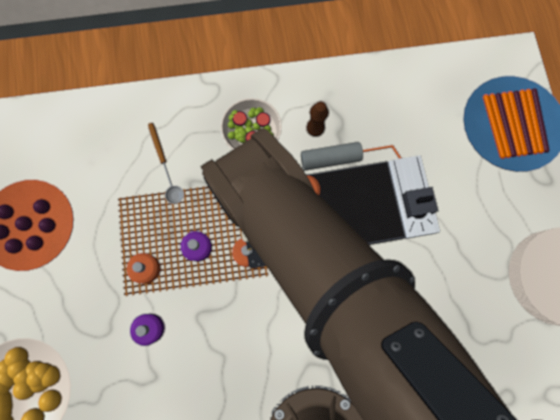

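The arm hides part of B at (245,252). Its visible edge agrees with the first measurement, so B has not moved.

{"op": "jog_arm", "data": {
  "moves": [
    [0.03,-0.02,0,0],
    [0.046,-0.035,0,0],
    [0.046,-0.035,0.02,0],
    [0.046,-0.035,0.05,0],
    [0.046,-0.035,0.08,0],
    [0.046,-0.035,0.1,0],
    [0.046,-0.035,0.107,0],
    [0.046,-0.035,0.108,0],
    [0.046,-0.035,0.108,0],
    [0.046,-0.035,0.108,0]
  ]
}}

```text
clock: 9.18
position: [0.4689, 0.1046, 0.0762]
ee_rot: [2.186, 2.255, 0.002]
force: [-0.2, 0.4, 0.4]
width: 0.545
gripper_force: 0.0
```

{"op": "jog_arm", "data": {
  "moves": [
    [0,0,0,0],
    [0,0,0,0],
    [0,0,0,0],
    [0,0,0,0],
    [0,0,0,0],
    [0,0,0,0],
    [0,0,-0.01,0],
    [0,0,-0.03,0],
    [0,0,-0.06,0],
    [0,0,-0.08,0],
    [0,0,-0.08,0],
    [0,0,-0.08,0]
  ],
  "hand": 0,
  "newtons": 30
}}

```text
clock: 10.68
position: [0.4679, 0.1042, 0.1549]
ee_rot: [-2.187, -2.255, 0.001]
force: [-0.8, -0.6, -4.8]
width: 0.253
gripper_force: 30.0
```

```bash
python3 - <<'E'
from h import *
print(tool((.4944,-.0626,.105)).round(4),arm.observe()["joints"].round(2))
im=arm.get_image("wrist");save(im,"w2.png")
E
```

```text
[-0.1675  0.0214  0.0499] [ 0.1   0.36 -0.55  2.    0.25  0.85 -0.55]
```

View pics/w2.png

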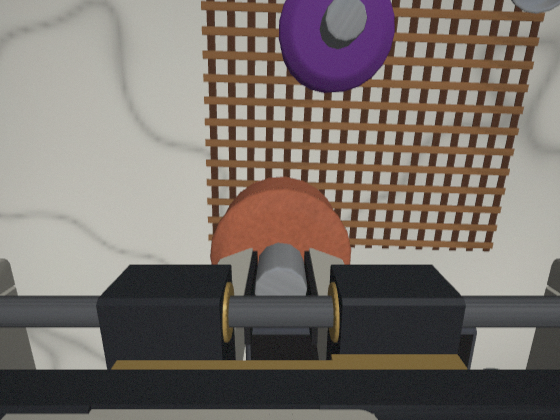

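Dish B is held upright by its knob at (282,270).

{"op": "jog_arm", "data": {
  "moves": [
    [-0.015,0,0,0],
    [-0.045,0.005,0,0],
    [-0.08,0.012,0,0],
    [-0.115,0.02,0,0],
    [-0.145,0.021,0,0],
    [-0.163,0.021,0,0],
    [-0.168,0.021,0,0],
    [-0.168,0.021,0.015,0],
    [-0.168,0.021,0.03,0],
    [-0.168,0.021,0.04,0],
    [-0.168,0.021,0.046,0],
    [-0.168,0.021,0.049,0],
    [-0.168,0.021,0.049,0],
    [-0.168,0.021,0.049,0]
  ]
}}

```text
clock: 12.48
position: [0.4949, -0.0628, 0.1069]
ee_rot: [2.186, 2.255, 0.001]
force: [0.8, 0.4, -4.0]
width: 0.253
gripper_force: 30.0
```

{"op": "jog_arm", "data": {
  "moves": [
    [0,0,0,0],
    [0,0,0,0],
    [0,0,0,0],
    [0,0,-0.01,0],
    [0,0,-0.04,0],
    [0,0,-0.08,0],
    [0.05,0,-0.08,0],
    [0.1,0,-0.08,0],
    [0.15,-0.01,-0.08,0],
    [0.2,-0.015,-0.08,0],
    [0.25,-0.02,-0.08,0],
    [0.3,-0.025,-0.08,0],
    [0.34,-0.025,-0.08,0],
    [0.34,-0.025,-0.08,0],
    [0.34,-0.025,-0.08,0],
    [0.34,-0.025,-0.08,0]
  ],
  "hand": 0.05
}}

```text
clock: 14.48
position: [0.4595, 0.2748, 0.1866]
ee_rot: [2.189, 2.253, -0.001]
force: [-0.5, -0.0, -0.6]
width: 0.545
gripper_force: 0.0
```

```bash
python3 - <<'E'
from h import *
d,im=dishes(); save(im,"t3.png")
for q in d: print(q, tool((*q[0],.075)).round(4))
print(tool((.4648,.3640,.075)).round(4))
E
```

```text
([0.6021, -0.055], 0.0415, 0.08) [-0.3338  0.133   0.1119]
([0.4986, -0.0609], 0.0411, 0.08) [-0.3367  0.0293  0.1119]
[0.089  0.0078 0.1116]
```

View pics/t3.png

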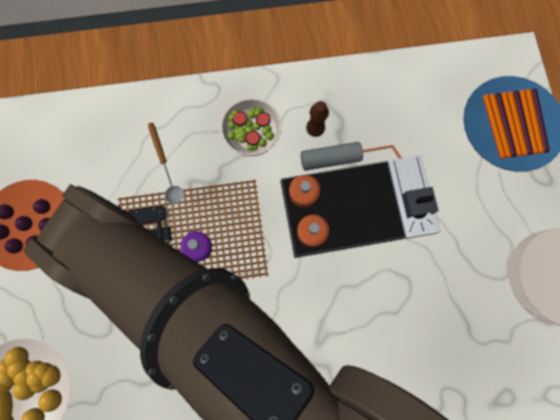

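Dishes A and B stand on the plate at (304,190) and (313,230). C is hidden by the arm, so I'll check it with the wrist camera.

```bash
python3 - <<'E'
from h import *
for cam in ("wrist","side"):
    im=arm.get_image(cam);W=world(im);hsv=cv2.cvtColor(im["color"],cv2.COLOR_RGB2HSV)
    m=((hsv[...,0]<12)&(hsv[...,1]>130)&(hsv[...,2]>70)&(W[...,2]>.02)&(W[...,2]<.06)&(W[...,1]>.2)&(W[...,0]<.7)).astype(np.uint8)
    n,l,st,_=cv2.connectedComponentsWithStats(m)
    for i in range(1,n):
        if st[i,4]>250:
            k=W[l==i]; c,r=cv2.minEnclosingCircle(k[:,:2].astype(np.float32)); print(cam,c,r,st[i])
E
```

```text
wrist (0.4638850688934326, 0.3658086955547333) 0.03800751268863678 [ 242   36   98  103 6793]
side (0.4626232981681824, 0.3663633167743683) 0.03771612048149109 [294 317  39  39 956]
```

C is at (.4645,.365), which agrees with the earlier fixes.

{"op": "jog_arm", "data": {
  "moves": [
    [0.04,0.004,0,0],
    [0.08,0.007,0,0],
    [0.09,0.007,0.02,0],
    [0.09,0.007,0.05,0],
    [0.09,0.007,0.08,0],
    [0.09,0.007,0.1,0],
    [0.09,0.007,0.11,0],
    [0.09,0.007,0.111,0],
    [0.09,0.007,0.111,0],
    [0.09,0.007,0.111,0]
  ]
}}

```text
clock: 15.88
position: [0.4637, 0.3668, 0.0763]
ee_rot: [2.187, 2.255, 0.002]
force: [0.2, -0.5, -1.0]
width: 0.545
gripper_force: 0.0
```

{"op": "jog_arm", "data": {
  "moves": [
    [0,0,0,0],
    [0,0,0,0],
    [0,0,0,0],
    [0,0,0,0],
    [0,0,0,0],
    [0,0,0,0],
    [0,0,-0.01,0],
    [0,0,-0.04,0],
    [0,0,-0.08,0],
    [0,0,-0.12,0],
    [0,0,-0.14,0],
    [0,0,-0.14,0],
    [0,0,-0.14,0]
  ],
  "hand": 0
}}

```text
clock: 17.5
position: [0.4628, 0.3659, 0.2145]
ee_rot: [2.187, 2.256, -0.003]
force: [0.1, -0.1, -2.2]
width: 0.252
gripper_force: 30.0
```

```bash
python3 - <<'E'
from h import *
print(tool((.5475,-.1559,.106)).round(4),arm.observe()["joints"].round(2))
E
```

```text
[-0.524   0.0686  0.1091] [-0.35  0.48 -0.59  1.66  0.29  1.09 -0.99]
```

{"op": "jog_arm", "data": {
  "moves": [
    [-0.015,0,0,0],
    [-0.05,0.005,0,0],
    [-0.095,0.01,0,0],
    [-0.14,0.015,0,0],
    [-0.185,0.02,0,0],
    [-0.23,0.028,0,0],
    [-0.275,0.035,0,0],
    [-0.32,0.04,0,0],
    [-0.365,0.046,0,0],
    [-0.41,0.052,0,0],
    [-0.455,0.06,0,0],
    [-0.495,0.066,0,0],
    [-0.518,0.068,0,0],
    [-0.525,0.069,0,0],
    [-0.525,0.069,0,0],
    [-0.525,0.069,0.03,0],
    [-0.525,0.069,0.06,0],
    [-0.525,0.069,0.075,0],
    [-0.525,0.069,0.085,0],
    [-0.525,0.069,0.09,0]
  ]
}}

```text
clock: 20.0
position: [0.5488, -0.1558, 0.1256]
ee_rot: [2.186, 2.256, 0.001]
force: [0.1, -0.8, -2.7]
width: 0.253
gripper_force: 30.0
```

{"op": "jog_arm", "data": {
  "moves": [
    [0,0,0.01,0],
    [0,0,0.015,0],
    [0,0,0.018,0],
    [0,0,0.018,0],
    [0,0,0.018,0]
  ]
}}

```text
clock: 20.62
position: [0.5487, -0.1562, 0.1078]
ee_rot: [2.187, 2.255, 0.0]
force: [-0.5, -0.2, -3.1]
width: 0.254
gripper_force: 30.0
```

{"op": "jog_arm", "data": {
  "moves": [
    [0,0,0.001,0],
    [0,0,0.001,0],
    [0,0,0.001,0],
    [0,0,0.001,0],
    [0,0,-0.01,0],
    [0,0,-0.04,0],
    [0,0,-0.08,0],
    [-0.05,0,-0.08,0],
    [-0.1,0,-0.08,0],
    [-0.15,0,-0.08,0],
    [-0.186,-0.01,-0.08,0],
    [-0.186,-0.015,-0.08,0],
    [-0.186,-0.015,-0.08,0],
    [-0.186,-0.015,-0.08,0]
  ],
  "hand": 0.05
}}

```text
clock: 22.38
position: [0.54, -0.3408, 0.1881]
ee_rot: [2.184, 2.258, 0.001]
force: [-0.2, 0.4, 0.6]
width: 0.547
gripper_force: 0.0
```

```bash
python3 - <<'E'
from h import *
d,im=dishes(); save(im,"t4.png")
for q in d: print(q)
print(tool((.5303,-.3422,.088)).round(4),arm.observe()["joints"].round(2))
im=arm.get_image("wrist");save(im,"w4.png")
W=world(im); m=(W[...,2]>.09)&(W[...,2]<.108)&(abs(W[...,0]-.53)<.06)&(abs(W[...,1]+.342)<.04)
k=W[m]; print(len(k)); print(cv2.minAreaRect((k[:,:2]*1000).astype(np.float32)))
E
```

```text
([0.6026, -0.0549], 0.0419, 0.08)
([0.5534, -0.1563], 0.0416, 0.08)
([0.4955, -0.059], 0.0383, 0.081)
[-0.001  -0.0098  0.1   ] [ 0.76  0.55 -0.42  1.58  0.24  1.07  0.31]
882
((529.5230102539062, -340.81103515625), (11.831167221069336, 35.39134216308594), 2.2694242000579834)
```

View pics/w4.png

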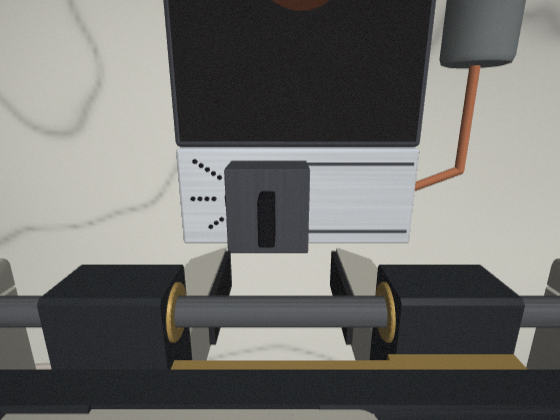

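The wrist view shows the hood tab at (266,218), and the three-, four- and five-dot rows at (215,222), (203,198) and (207,170). All three dishes are on the plate. Next I'll grip the tab and slide it.

{"op": "jog_arm", "data": {
  "moves": [
    [0,-0.01,0,0],
    [0,-0.01,0.04,0],
    [0,-0.01,0.07,0],
    [0,-0.01,0.09,0],
    [0,-0.01,0.099,0],
    [0,-0.01,0.099,0],
    [0,-0.01,0.099,0]
  ]
}}

```text
clock: 23.35
position: [0.5328, -0.3422, 0.0925]
ee_rot: [2.181, 2.252, 0.006]
force: [2.5, 3.9, 22.4]
width: 0.543
gripper_force: 10.8
```

{"op": "jog_arm", "data": {
  "moves": [
    [0,0,0,0],
    [0,0,0,0],
    [0,0,0,0],
    [0,0,0,0],
    [0,0,0,0],
    [0,0.005,0,0],
    [0,0.015,0,0],
    [0,0.028,0,0],
    [0,0.041,0,0],
    [0,0.054,0,0],
    [0,0.066,0,0],
    [0,0.073,0,0],
    [0,0.074,0,0],
    [0,0.074,0,0]
  ],
  "hand": 0,
  "newtons": 25
}}

```text
clock: 25.1
position: [0.606, -0.3399, 0.0925]
ee_rot: [2.182, 2.253, 0.005]
force: [-0.7, 2.5, 19.9]
width: 0.129
gripper_force: 37.9
```

{"op": "jog_arm", "data": {
  "moves": [
    [0,0,-0.002,0],
    [0,0.003,-0.003,0],
    [0,0.006,-0.003,0],
    [0,0.006,-0.003,0],
    [0,0.006,-0.003,0]
  ]
}}

```text
clock: 25.72
position: [0.6097, -0.3398, 0.0926]
ee_rot: [2.186, 2.256, 0.001]
force: [-1.9, 2.5, 6.6]
width: 0.133
gripper_force: 36.9
```

{"op": "jog_arm", "data": {
  "moves": [
    [0,0,0,0],
    [0,0,0,0],
    [0,0,0,0],
    [0,0,-0.02,0],
    [0,0,-0.06,0],
    [0,-0.04,-0.1,0],
    [0,-0.08,-0.1,0],
    [0,-0.09,-0.1,0],
    [0,-0.09,-0.1,0],
    [0,-0.09,-0.1,0]
  ],
  "hand": 0.04
}}

```text
clock: 26.98
position: [0.5204, -0.3427, 0.1916]
ee_rot: [2.186, 2.256, 0.001]
force: [-0.2, 0.8, -0.2]
width: 0.431
gripper_force: 0.0
```

```bash
cat >> h.py <<'E'
def knob():
    im=arm.get_image("wrist"); W=world(im)
    m=(W[...,2]>.052)&(W[...,2]<.07)&(np.hypot(W[...,0]-.5135,W[...,1]+.342)<.035)
    k=W[m]; r=cv2.minAreaRect((k[:,:2]*1000).astype(np.float32)); print("bar",len(k),r)
    w=m&(im["color"].min(-1)>140); kw=W[w]; print("white",len(kw),kw.mean(0).round(4)-np.array([r[0][0]/1000,r[0][1]/1000,0]))
    return im
E
python3 - <<'E'
from h import *
im=knob(); save(im,"w5.png"); W=world(im)
m=(W[...,2]>.09)&(W[...,2]<.108)&(W[...,0]<.7)&(abs(W[...,1]+.342)<.04); print("tab",cv2.minAreaRect((W[m][:,:2]*1000).astype(np.float32)))
print(tool((.5135,-.342,.058)).round(4),arm.observe()["joints"].round(2))
E
```

```text
bar 762 ((514.3235473632812, -341.54345703125), (41.733665466308594, 12.017489433288574), 79.53738403320312)
white 80 [-0.00192355 -0.01125654  0.0634    ]
tab ((602.7330932617188, -338.5710144042969), (12.68188190460205, 35.84857940673828), 1.4187865257263184)
[ 0.0007 -0.0069  0.1334] [ 0.78  0.52 -0.42  1.62  0.24  1.06  0.32]
```

View pics/w5.png

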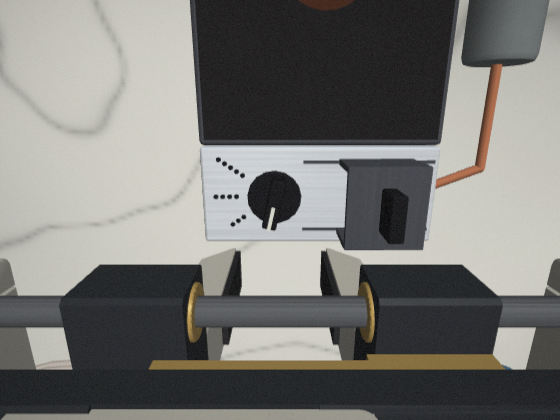

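The knob is clear. Its pointer, with the white tip at (268,220), reads about 0.215 rad, and the hood stands at about 0.09 with its tab at (394,215). I'll align by +0.215 spin, grip, then turn +0.755 to reach 0.971.

{"op": "jog_arm", "data": {
  "moves": [
    [0.001,-0.0065,0,0.1],
    [0.001,-0.0065,0.02,0.215],
    [0.001,-0.0065,0.06,0.215],
    [0.001,-0.0065,0.095,0.215],
    [0.001,-0.0065,0.115,0.215],
    [0.001,-0.0065,0.127,0.215],
    [0.001,-0.0065,0.131,0.215],
    [0.001,-0.0065,0.131,0.215],
    [0.001,-0.0065,0.131,0.215],
    [0.001,-0.0065,0.131,0.215]
  ]
}}

```text
clock: 28.28
position: [0.513, -0.3426, 0.0612]
ee_rot: [2.416, 2.007, 0.0]
force: [0.1, -1.2, 0.3]
width: 0.433
gripper_force: 0.0
```

{"op": "jog_arm", "data": {
  "moves": [
    [0,0,0,0],
    [0,0,0,0],
    [0,0,0,0],
    [0,0,0,0],
    [0,0,0,0]
  ],
  "hand": 0,
  "newtons": 25
}}

```text
clock: 28.9
position: [0.5145, -0.3427, 0.0608]
ee_rot: [2.414, 2.007, 0.003]
force: [5.2, -2.4, -3.2]
width: 0.127
gripper_force: 25.0
```

```bash
python3 - <<'E'
from h import *
M=R.from_rotvec(arm.observe()["ee_rot"]).as_matrix(); y=np.arctan2(M[1,0],M[0,0]); print("tool yaw",y, "knob value",.0325-y+np.pi/2)
E
```

```text
tool yaw 1.3871171060967311 knob value 0.21617922069816542
```

{"op": "jog_arm", "data": {
  "moves": [
    [0,0,0,0.06],
    [0,0,0,0.16],
    [0,0,0,0.28],
    [0,0,0,0.4],
    [0,0,0,0.52],
    [0,0,0,0.64],
    [0,0,0,0.72],
    [0,0,0,0.755],
    [0,0,0,0.755],
    [0,0,0,0.755],
    [0,0,0,0.755]
  ]
}}

```text
clock: 30.28
position: [0.5143, -0.3426, 0.0609]
ee_rot: [2.984, 0.977, 0.004]
force: [5.2, -1.8, -2.4]
width: 0.129
gripper_force: 25.0
```

{"op": "jog_arm", "data": {
  "moves": [
    [0,0,0,0],
    [0,0,0,0],
    [0,0,0,0],
    [0,0,-0.02,0],
    [0,0,-0.05,0],
    [0,0,-0.09,0],
    [0,0,-0.13,0],
    [0,0,-0.13,0],
    [0,0,-0.13,0],
    [0,0,-0.13,0]
  ],
  "hand": 0.04
}}

```text
clock: 31.52
position: [0.512, -0.342, 0.1891]
ee_rot: [-2.985, -0.975, 0.003]
force: [-0.5, 0.6, -0.2]
width: 0.435
gripper_force: 0.0
```

```bash
python3 - <<'E'
from h import *
im=knob(); save(im,"w6.png"); W=world(im)
m=(W[...,2]>.09)&(W[...,2]<.108)&(W[...,0]<.7)&(abs(W[...,1]+.342)<.04); print("tab",cv2.minAreaRect((W[m][:,:2]*1000).astype(np.float32)))
im=arm.get_image("top"); W=world(im)
m=(W[...,2]>.09)&(W[...,2]<.106)&(W[...,0]<.68)&(abs(W[...,1]+.342)<.04); print("tabtop",cv2.minAreaRect((W[m][:,:2]*1000).astype(np.float32)))
s=arm.observe();M=R.from_rotvec(s["ee_rot"]).as_matrix();print(np.arctan2(M[1,0],M[0,0]),s["position"])
E
```

```text
bar 774 ((514.6290893554688, -341.6848449707031), (41.889644622802734, 11.50460147857666), 36.50748825073242)
white 69 [-0.00902909 -0.00671516  0.0635    ]
tab ((603.1472778320312, -339.03265380859375), (12.209488868713379, 36.042606353759766), 1.6945679187774658)
tabtop ((603.7282104492188, -339.6833190917969), (11.866701126098633, 36.41808319091797), 1.3004083633422852)
0.6317505069303582 [ 0.51218364 -0.34205631  0.18935899]
```

View pics/w6.png

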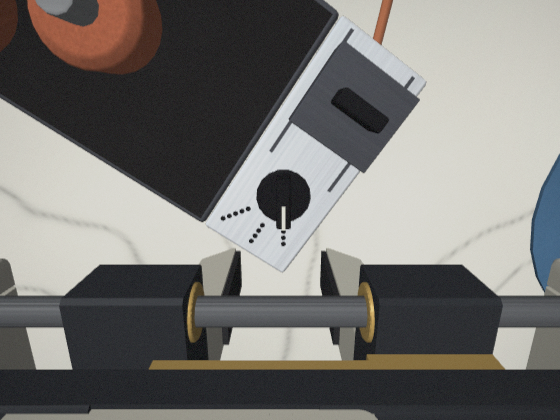

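The pointer is on the three-dot row (white line at (283,217), dots at (283,238)) and reads about 0.966. Now I'll close the lock. The tab is at (.6035,-.3395).

```bash
python3 - <<'E'
from h import *
print(tool((.6035,-.3395,.15)).round(4))
E
```

```text
[0.0752 0.0519 0.0392]
```

{"op": "jog_arm", "data": {
  "moves": [
    [0.03,0.02,0,-0.16],
    [0.06,0.04,0,-0.32],
    [0.075,0.052,0,-0.48],
    [0.075,0.052,0,-0.64],
    [0.075,0.052,0,-0.8],
    [0.075,0.052,0,-0.96],
    [0.075,0.052,0.01,-0.971],
    [0.075,0.052,0.04,-0.971],
    [0.075,0.052,0.07,-0.971],
    [0.075,0.052,0.087,-0.971],
    [0.075,0.052,0.093,-0.971],
    [0.075,0.052,0.094,-0.971],
    [0.075,0.052,0.094,-0.971]
  ]
}}

```text
clock: 33.25
position: [0.6046, -0.3402, 0.0976]
ee_rot: [2.185, 2.255, 0.001]
force: [-0.2, 1.4, 0.7]
width: 0.437
gripper_force: 0.0
```

{"op": "jog_arm", "data": {
  "moves": [
    [0,0,0,0],
    [0,0,0,0],
    [0,0,0,0],
    [0,0,0,0],
    [0,0,0,0],
    [0,-0.005,0,0],
    [0,-0.018,0,0],
    [0,-0.033,0,0],
    [0,-0.048,0,0],
    [0,-0.063,0,0],
    [0,-0.075,0,0],
    [0,-0.082,0,0],
    [0,-0.085,0,0],
    [0,-0.085,0,0],
    [0,-0.085,0,0]
  ],
  "hand": 0,
  "newtons": 40
}}

```text
clock: 35.12
position: [0.5186, -0.3428, 0.0966]
ee_rot: [-2.185, -2.256, 0.001]
force: [-1.9, -1.5, 5.9]
width: 0.129
gripper_force: 40.0
```

{"op": "jog_arm", "data": {
  "moves": [
    [0,-0.002,0,0],
    [0,-0.004,0,0],
    [0,-0.006,0,0],
    [0,-0.006,0,0],
    [0,-0.006,0,0]
  ]
}}

```text
clock: 35.75
position: [0.5146, -0.343, 0.0967]
ee_rot: [2.184, 2.255, 0.003]
force: [7.1, -2.1, -0.8]
width: 0.126
gripper_force: 40.0
```

{"op": "jog_arm", "data": {
  "moves": [
    [0,-0.001,0,0],
    [0,-0.002,0,0],
    [0,-0.003,0,0],
    [0,-0.003,0,0],
    [0,-0.003,0,0]
  ]
}}

```text
clock: 36.38
position: [0.5144, -0.3429, 0.0967]
ee_rot: [2.18, 2.254, 0.008]
force: [17.4, -3.7, -10.1]
width: 0.127
gripper_force: 40.0
```

The hood is at its stop: the position holds while the force rises. I'll release, rise straight up and check.

{"op": "jog_arm", "data": {
  "moves": [
    [0,0.002,0,0],
    [0,0.002,0,0],
    [0,0.002,0,0],
    [0,0.002,0,0],
    [0,0.002,-0.02,0],
    [0,0.002,-0.06,0],
    [0,0.002,-0.1,0],
    [0,0.002,-0.1,0],
    [0,0.002,-0.1,0]
  ],
  "hand": 0.04
}}

```text
clock: 37.5
position: [0.5114, -0.3429, 0.196]
ee_rot: [-2.186, -2.256, 0.001]
force: [-0.2, -0.6, 0.6]
width: 0.432
gripper_force: 0.0
```

```bash
python3 - <<'E'
from h import *
im=arm.get_image("wrist"); save(im,"w7.png"); W=world(im)
m=(W[...,2]>.09)&(W[...,2]<.108)&(W[...,0]<.7)&(abs(W[...,1]+.342)<.04); print("tab",cv2.minAreaRect((W[m][:,:2]*1000).astype(np.float32)))
d,im=dishes(); W=world(im); save(im,"t7.png"); print(d)
m=(W[...,2]>.09)&(W[...,2]<.106)&(W[...,0]<.68)&(abs(W[...,1]+.342)<.04); print("tabtop",cv2.minAreaRect((W[m][:,:2]*1000).astype(np.float32)))
E
```

```text
tab ((514.3870849609375, -341.5418395996094), (11.76169204711914, 36.218894958496094), 1.8249520063400269)
[([0.6027, -0.0552], 0.0424, 0.08), ([0.5496, -0.1542], 0.0382, 0.08), ([0.4956, -0.0593], 0.0385, 0.08)]
tabtop ((514.8358154296875, -342.68048095703125), (11.541098594665527, 36.761226654052734), 1.5031969547271729)
```

View pics/w7.png

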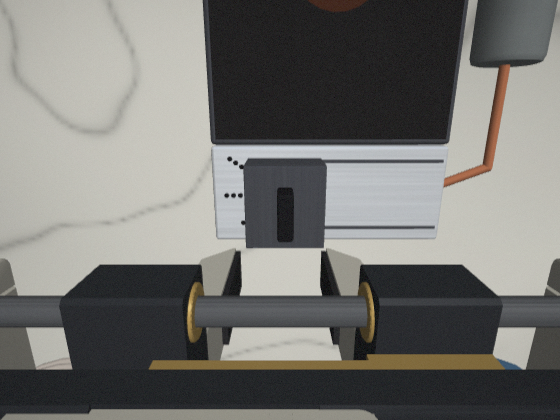

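View pics/t7.png

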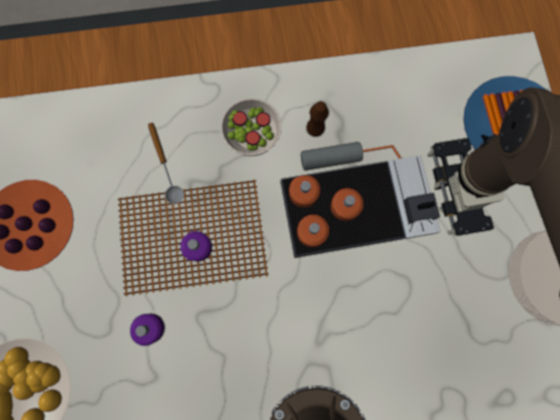

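The hood is home: its tab x of .5145 matches the knob axis at .5145. All three dishes stand well inside the plate at (304,190), (313,231) and (347,204), and the bowl, spoon, mill and purple look-alikes have not moved.

```bash
python3 -c "
from cell import arm
print(arm.sign_off())"
```

```text
the job is handed in; nothing more can be done
None
```

I handed the job in at about 38 s: all three terracotta dishes stand on the plate, the knob pointer is on the three-dot mark (about 0.966 rad measured), the lock hood is back at its home stop, and the bowl, spoon, pepper mill and purple look-alikes were left where they were.

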